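Lock the drum of a bench mill for loading

TASK

The drum of the bench mill must be locked hatch-up for loading. Push the drum round by the pegs on its slotted locking disc until the slot lines up with the lock bar, then push the lock bar by its knob through the slot until it is fully home. Do not ram the bar against the disc, do not disturb the things standing round about, and leave everything clear at the end.

Things in the scene. Friction and masses are not known exactly. Their poses are not given: they have to be found in the camera images.
- mill: fixed teal bench drum mill. Origin: on the table, straight below the centre of the locking disc's outer face. x: level, along the shaft, outward from the disc, away from the drum; z up; y across the shaft. Base 28 mm high, x -460 to +115 mm, y -113 to +97. Shaft axis 150 mm above the table. Drum (rims 150 mm in diameter) at x -57 to -236 and gear motor to x -456: at most 240 mm high
- disc_center (a point): centre of the locking disc's outer face, on the shaft axis, 150 mm above the table (fixed, axes as the mill's). Disc: bare steel plate 168 mm in diameter, 10 mm thick, with a hub 48 mm in diameter standing out up to 18 mm in +x. Six steel pegs 14 mm in diameter stand out 58 mm in +x from the face, 60 degrees apart on a circle of 58 mm radius, the nearest 30 degrees either side of the slot
- rotor (a joint): angle of the disc with pegs, shaft and drum, which turn as one, rad. 0: slot faces the lock bar, hatch up, one peg exactly on top. At a, the slot stands a rad from the mill's -y side, up and over towards +y, and pegs stand at a + k*60 degrees from the top towards +y. Pushing a peg at the top towards the mill's -y lowers it. No stops; stays where left; 5 to 7 N at a peg, pushed along its arc
- slot (a point): middle of the slot in the disc: straight, radial, 18 mm wide, open at the rim, 20 mm deep, right through the plate. The point turns with the disc on a circle of 75 mm radius, at mid-thickness of the plate
- bar_line (a point): fixed point where the lock bar's centre line crosses the mid-thickness of the disc: 75 mm to the mill's -y of the shaft axis, 150 mm above the table, 5 mm behind the disc's outer face. The middle of the slot must come here
- lock_bar (a joint): travel of the lock bar, m: 0 fully out, 0.048 fully home (knob against the guide block). It slides level, home is towards the mill's -x; takes about 3 N and stays where left. At 0.012 its nose reaches the disc's face and stops there if the slot is elsewhere; a few mm out of line, the round nose draws the disc into line. Home, the nose is in the keeper hole in the bearing pedestal behind the disc
- bar_knob (a point): centre of the flat outer end of the bar's black push knob (40 mm in diameter, 16 mm thick), 150 mm above the table; push it towards the mill's -x. Bar: steel, 14 mm in diameter, round nose, 126 mm from nose to knob. Its guide block stands between pegs and knob, 64 to 90 mm out from the disc's face, 44 mm wide, top 171 mm above the table
- wash_bottle: loose white plastic bottle 62 mm in diameter, 185 mm high; origin at the centre of its underside; bystander
- sample_tin: loose aluminium tin 72 mm in diameter, 80 mm high; origin at the centre of its underside; bystander
- brush: loose brush with a wooden handle, 190 mm long, lying on the table; bystander
- spatula: loose spatula, 200 mm long, lying on the table; bystander
- ball_tray: loose steel tray of grinding balls, 120 x 160 x 35 mm; origin at the centre of its underside; bystander
- bowl: loose steel bowl 150 mm in diameter, 75 mm high; origin at the centre of its underside; bystander

How it is judged (in metres and radians):
On the way, in this order (a step that is already met when the one before it is completed fails the run):
1. the slot is lined up with the lock bar, the bar not yet in it (distance between slot and bar_line below 0.008 m and value of joint lock_bar below 0.02 m), for 0.1 s.
2. the lock bar is pushed through the slot, fully home (value of joint lock_bar above 0.044 m), for 0.1 s.
At the end, for the whole second after the job is handed in: the lock bar stands within 4 mm of fully home, through the slot, whose middle lies within 5 mm of the bar's line, and the drum is at rest (value of joint lock_bar above 0.044 m and distance between slot and bar_line below 0.005 m and velocity of joint rotor between -0.05 and 0.05 rad/s); the robot touches nothing.
It fails at once if the bar is rammed against the disc (more than 60 N) (contact force between lock_bar and rotor above 60 N).
It fails at once if a bystander is lifted, carried or pushed more than 20 mm from its place (distance of any of wash_bottle, sample_tin, brush, spatula, ball_tray, bowl from where it was at the start of the episode above 0.02 m).
It fails at once if the wash bottle or the sample tin is tipped over (angle between any of wash_bottle, sample_tin's own z axis and vertical above 0.4 rad).
It also fails if it takes over 54 s, if anything falls off the work surface, if the arm or the gripper's body presses on something with over 40 N, if the wrist force passes 120 N, or if a joint passes its speed limit or range.

ROBOT

A 6-joint arm with a two-finger parallel gripper is mounted at the origin on the work surface. World frame = base frame: x ahead of the robot, y to its left, z up, the work surface at z = 0. Lengths are in mm, angles in rad, forces in N, time in s.
With the tool pointing down it reaches from about 300 to 825 mm from the base axis. Payload 5.4 kg.
Tool frame: the origin (TCP) lies on the centre line of the jaws, within the pads' length; the fingertips stand 17 mm ahead of it and the grasp point (between the pads) lies 2 mm behind it (ctrl.tip_reach is the distance from the TCP to the fingertips, in mm); y points along the fingers, x is the direction in which the jaws open and shut, and the axes are right-handed (so a half turn about y gives the same grasp; the last joint's range is limited). The gripper opens to 92 mm and grips with 3 to 60 N. Pads are 20 mm wide; open, the fingers measure 128 mm over their backs; the gripper's body (75 mm by 189 mm) begins 69 mm behind the grasp point.
Start: joints at [-1.474, 0.158, 1.597, -0, 1.386, -0.21], TCP at [173.632, -548.141, 231.601] pointing down, gripper open.
Joint ranges: [-2.91, 2.91], [-0.94, 2.29], [0.18, 2.7], [-1.29, 4.43], [0.17, 2.64], [-3, 3]. Speed limits (rad/s): [2.57, 2.57, 3.14, 3.14, 3.14, 3.14].

INTERFACE

Orientations are given as a unit quaternion [w, x, y, z].
In Python, from cell import ctrl gives the robot as it stands.
- The arm moves only by the tool servo_tool, never from a script. Its argument "commands" is a list of rows, each an object of numbers: "claw": the closure, from 0 (fully open) to 1 (shut); "x", "y", "z": the shift along the tool's x, y, z in mm; "wx", "wy", "wz": the turn, a rotation vector about the tool's x, y, z in degrees. A call has 1 to 10 rows; each row shifts and turns the pose as measured when the row begins, along the tool's axes as they then stand; what a row does not reach is not made up. A row lasts 1/12 s, in which the tool goes at most 41.7 mm and 7.16 degrees, less where a joint would pass 70% of its speed; a pose out of reach is approached as far as the arm can. A call is refused whole if a number of a shift passes 41.7 or a number of a turn 7.16, either way. A call with a gripper value outside its range is refused whole. The fingers move at their own pace and stop on an object; "grip_force" is the grip in N (left out, the last holds). Time passes only in rows, so rows that do not move let the fingers close. It gives the time, the measured TCP pose, the force and the opening at its end, in the units of the state.
- ctrl.get_state(): the state, without advancing time (a new reading comes with each control period).
- ctrl.snapshot(name): name is "side" or "top" or "wrist"; returns (picture, depth): 400x640x3 uint8, blue, green, red; 400x640 float32, mm along the optical axis (not along the pixel's ray), 0 where there is no reading.
- ctrl.camera_params(name): a dict with "camera_matrix" (3x3 intrinsics, pixels), "k1" (the pictures are not rectified: a ray, as slopes to the right and down, at radius r is drawn at 1 + k1 r^2 times it, then the intrinsics apply), "position" and "attitude" of the camera in the world. Camera axes: x right, y down, z forward; pixel columns grow to the right and rows downward; lengths in mm; the calibration is good to about 2 mm. A picture is of the moment at which its call begins: read the wrist's pose just before it. camera_params takes no time and is no camera call; for the wrist camera it gives the pose at the moment of the call.
- ctrl.hand_in(): hands the job in, once; it reports no verdict.
The state is a dict: "clock": time; "joint_pos": joint angles; "qvel": joint speeds; "tau": joint torques, N m; "position": TCP position; "tool_rot": TCP orientation; "ft_force": force on the tool from outside, world axes, zero at the start; "wrist_torque": the same for the moment, N m; "finger_gap": finger opening in mm.
Only numpy, scipy, OpenCV 4.12 (cv2) and the standard library are available. Lean on these libraries where they do the work, as an engineer would, in place of code of your own. Each camera call takes 0.05 s, during which the arm holds its last target.

## Working session

There is one attempt and no reset: what is moved stays moved. The work goes in short steps, Python scripts to look and compute and a tool call to move; the robot and the scene stay as the last step left them, time stands still between calls to the robot, and variables do not carry over. Pictures are saved under pics/ and viewed, and the job is handed in when it is done.

Besides the shell and the picture viewer there is one more tool, called after "Request:" as name(argument=value, ...) on one line, values as JSON. servo_tool: Moves the arm, as the interface text tells. Its arguments: {"type":"object","properties":{"commands":{"type":"array"},"grip_force":{"type":"number"}},"required":["commands"]}

```bash
ls; mkdir -p pics
python3 - <<'E'
from cell import ctrl
import cv2,numpy as np
print(ctrl.get_state())
for n in ("side","top"):
    p=ctrl.camera_params(n);print(n,p)
    im,d=ctrl.snapshot(n);cv2.imwrite(f"pics/{n}0.png",im);np.save(f"pics/{n}0.npy",d)
E
```

```text
pics
{'clock': 0.0, 'joint_pos': array([-1.47410505e+00,  1.59046542e-01,  1.59820907e+00,  2.83888769e-06,
        1.38619649e+00, -2.10126271e-01]), 'qvel': array([ 0.00203126, -0.00125322, -0.0010223 , -0.00051138, -0.00028886,
        0.00129459]), 'tau': array([ 2.63772185e-03, -3.85573268e+01, -3.22102475e+01,  7.03344843e-02,
        3.78091412e-02, -1.40648308e-04]), 'position': array([ 173.5734698 , -547.56049751,  230.63190439]), 'tool_rot': array([ 0.57102261, -0.57004037,  0.41816108, -0.41728703]), 'ft_force': array([0.68529422, 0.36076859, 0.14094259]), 'wrist_torque': array([0.02448389, 0.01952798, 0.00825928]), 'finger_gap': 91.52681593533978}
side {'camera_matrix': array([[406.88481371,   0.        , 318.1434006 ],
       [  0.        , 406.88481371, 197.72877698],
       [  0.        ,   0.        ,   1.        ]]), 'k1': 0.03400525148939728, 'position': array([845.85780609, 699.40636017, 656.88859752]), 'attitude': array([-0.08818615,  0.14018045,  0.87282115, -0.45908156])}
top {'camera_matrix': array([[427.75453941,   0.        , 315.39266269],
       [  0.        , 427.75453941, 201.81310067],
       [  0.        ,   0.        ,   1.        ]]), 'k1': 0.0041918313166975476, 'position': array([ 471.49139827,  -24.84726248, 1167.52732612]), 'attitude': array([ 0.03690802, -0.70473196,  0.70777324, -0.03236818])}
```

View pics/side0.png

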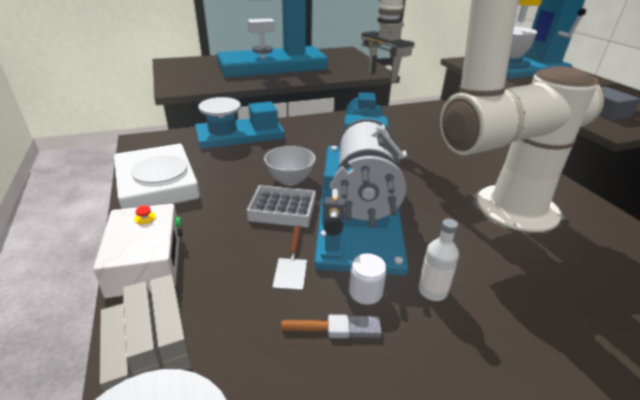

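View pics/top0.png

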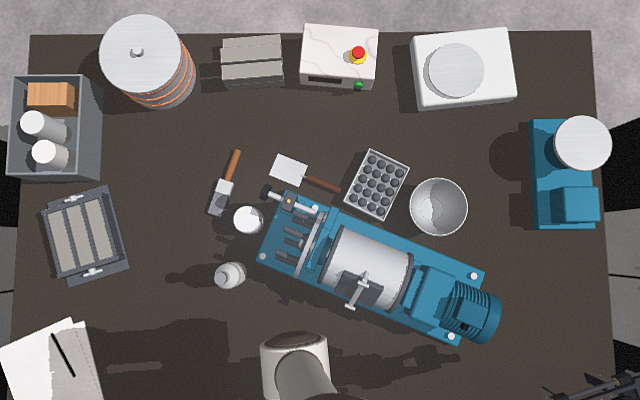

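The side view shows the disc face with pegs near (368,190), the lock bar and knob near (333,215), the tin at (367,278) and the bottle at (437,268). The top view shows the disc edge-on near (308,240), the pegs at (290,240), the knob at (272,195), the tin at (247,219) and the bottle at (230,275). I'll zoom in on the mill in both.

Run:
```python
import cv2
a=cv2.imread("pics/side0.png")[110:290,290:470]; cv2.imwrite("pics/sz.png",cv2.resize(a,None,fx=3.3,fy=3.3,interpolation=cv2.INTER_CUBIC))
a=cv2.imread("pics/top0.png")[170:300,210:370]; cv2.imwrite("pics/tz.png",cv2.resize(a,None,fx=4.5,fy=4.5,interpolation=cv2.INTER_CUBIC))
```

```text
(no output)
```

View pics/sz.png

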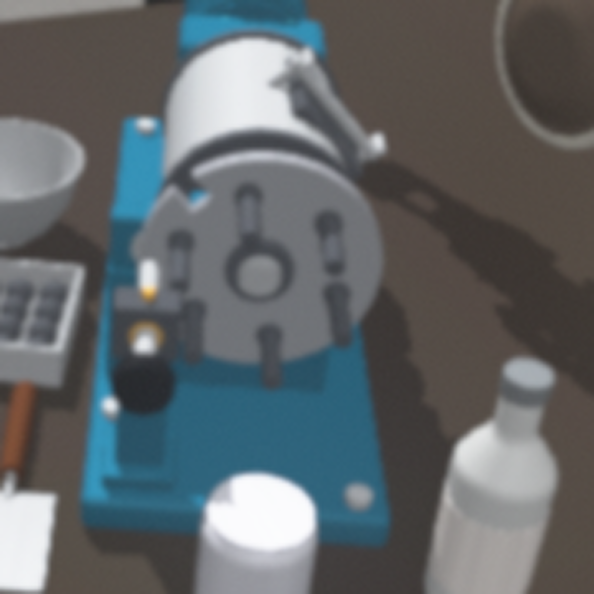

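View pics/tz.png

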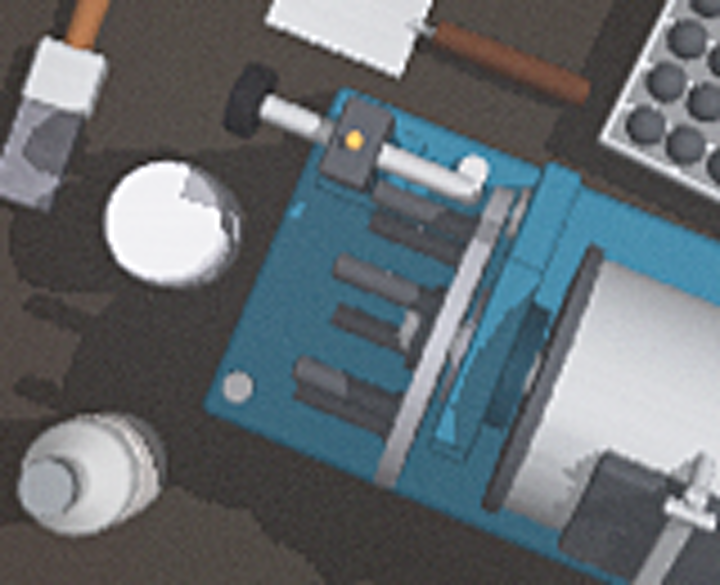

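The slot stands up and to the left of centre, seen from outside. That is roughly a = +40..45° from the lock bar side, so the pegs at the top must go towards -y. Next I'll measure the mill pose.

```bash
cat > h.py <<'E'
import numpy as np,cv2
from cell import ctrl
from scipy.spatial.transform import Rotation as R
def cam(n):
    p=ctrl.camera_params(n);q=p['attitude'];return p['camera_matrix'],p['k1'],np.array(p['position']),R.from_quat([q[1],q[2],q[3],q[0]]).as_matrix()
def ray(n,uv):
    K,k,c,M=cam(n)
    d=np.array([(uv[0]-K[0,2])/K[0,0],(uv[1]-K[1,2])/K[1,1]]);s=d.copy()
    for _ in range(20): s=d/(1+k*(s@s))
    return c,M@np.array([s[0],s[1],1.])
def onz(n,uv,z):
    c,d=ray(n,uv);return c+d*(z-c[2])/d[2]
def proj(n,P):
    K,k,c,M=cam(n);v=M.T@(np.asarray(P)-c);s=v[:2]/v[2];s=s*(1+k*(s@s));return K[:2,:2]@s+K[:2,2]
def onplane(n,uv,p0,nn):
    c,d=ray(n,uv);return c+d*((p0-c)@nn)/(d@nn)
E
python3 - <<'E'
from h import *
im=cv2.imread('pics/top0.png');hsv=cv2.cvtColor(im,cv2.COLOR_BGR2HSV)
print(cam('top')[3])
m=cv2.inRange(hsv,(90,100,50),(108,255,255));m[:,:200]=0;m[:,510:]=0;m[:160]=0
P=lambda u,v:(u/4.5+210-.4,v/4.5+170-.4)
for nm,uv,z in [("FL",P(340,90),28),("FR",P(207,408),28),("disc top end L",P(495,195),234),("knob",P(250,102),150),
  ("tin",P(165,224),80),("bottlecap",P(48,488),185),("BR",(458,346),28),("BL",(485,271),28)]:
    print(nm,np.round(uv,1),np.round(onz('top',uv,z),1))
ys,xs=np.nonzero(m);hull=cv2.convexHull(np.c_[xs,ys].astype(np.int32));print(cv2.approxPolyDP(hull,3,True)[:,0].tolist())
c=onz('top',(0,0),0)
s=ctrl.get_state();q=s['tool_rot'];print(R.from_quat([q[1],q[2],q[3],q[0]]).as_matrix().round(3))
E
```

```text
[[-0.00398132 -0.99519156  0.0978668 ]
 [-0.99997014  0.00461033  0.00620186]
 [-0.00662324 -0.09783918 -0.9951802 ]]
FL [285.2 189.6] [616.9  63.3  28. ]
FR [255.6 260.3] [429.  140.9  28. ]
disc top end L [319.6 212.9] [538.8 -28.1 234. ]
knob [265.2 192.3] [595.1 101.8 150. ]
tin [246.3 219.4] [534.3 158.2  80. ]
bottlecap [220.3 278. ] [395.2 198.  185. ]
BR [458 346] [ 207.6 -384.6   28. ]
BL [485 271] [ 398.9 -462.4   28. ]
[[500, 316], [487, 341], [455, 346], [255, 258], [288, 190], [483, 271], [499, 299]]
[[ 0.302 -0.     0.953]
 [-0.953  0.002  0.302]
 [-0.002 -1.     0.   ]]
```

```bash
cat >> h.py <<'E'
import json,os
def M2W(p):
    T=json.load(open('T.json'));c,s=np.cos(T[2]),np.sin(T[2]);p=np.atleast_2d(p).astype(float)
    return np.c_[T[0]+c*p[:,0]-s*p[:,1],T[1]+s*p[:,0]+c*p[:,1],p[:,2]]
def W2M(p):
    T=json.load(open('T.json'));c,s=np.cos(T[2]),np.sin(T[2]);p=np.atleast_2d(p).astype(float)-[T[0],T[1],0]
    return np.c_[c*p[:,0]+s*p[:,1],-s*p[:,0]+c*p[:,1],p[:,2]]
def yaw(): return json.load(open('T.json'))[2]
def ov(n,im,a):
    im=cv2.resize(im,None,fx=1,fy=1)
    pts=[[115,-113,28],[115,97,28],[154,-75,150],[0,0,150]]
    for p in pts: cv2.circle(im,tuple(np.round(proj(n,M2W(p)[0])).astype(int)),1,(0,0,255),-1)
    t=np.linspace(0,2*np.pi,60)
    for x in (0,-10): cv2.polylines(im,[np.array([proj(n,q) for q in M2W(np.c_[0*t+x,84*np.cos(t),150+84*np.sin(t)])]).round().astype(np.int32)],False,(0,255,0),1)
    for k in range(6):
        b=a+k*np.pi/3;
        for x in (0,58): cv2.circle(im,tuple(np.round(proj(n,M2W([x,58*np.sin(b),150+58*np.cos(b)])[0])).astype(int)),1,(255,0,255),-1)
    return im
E
python3 - <<'E'
from h import *
src=np.array([[115,-113],[115,97],[-460,97],[-460,-113]],float)
px=[(286,189),(255.2,260),(458,346.5),(485,271)]
W=np.array([onz('top',p,28)[:2] for p in px])
sc=src.mean(0);wc=W.mean(0);u=((src-sc)[:,0]+1j*(src-sc)[:,1]);w=((W-wc)[:,0]+1j*(W-wc)[:,1])
g=(np.conj(u)*w).sum();th=np.angle(g);print('scale',abs(g)/(abs(u)**2).sum(),'yaw',np.degrees(th))
Rr=np.array([[np.cos(th),-np.sin(th)],[np.sin(th),np.cos(th)]]);t=wc-Rr@sc
json.dump([*t,th],open('T.json','w'));print(t);print((W-(src@Rr.T+t)).round(1))
for n,(x0,y0,x1,y1) in {'side':(290,110,470,290),'top':(210,170,370,300)}.items():
    im=cv2.resize(ov(n,cv2.imread(f'pics/{n}0.png'),np.radians(42))[y0:y1,x0:x1],None,fx=3.3,fy=3.3,interpolation=cv2.INTER_CUBIC)
    cv2.imwrite(f'pics/ov_{n}.png',im)
# tin / bottle / knob in mill
print(W2M([onz('top',(265.2,192.3),150),onz('top',(246.3,219.4),80),onz('top',(220.3,278),185)]).round(1))
E
```

```text
scale 0.9901504664867118 yaw 67.15932084862573
[472.96062629   1.0877331 ]
[[-3.2 -2.1]
 [ 1.5 -2.7]
 [ 1.3  0.6]
 [ 0.4  4.3]]
[[140.1 -73.4 150. ]
 [168.5   4.5  80. ]
 [151.2 148.  185. ]]
```

View pics/ov_side.png

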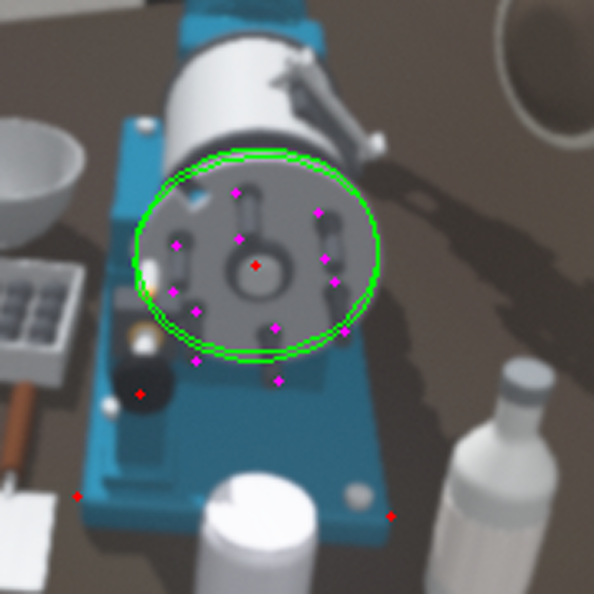

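View pics/ov_top.png

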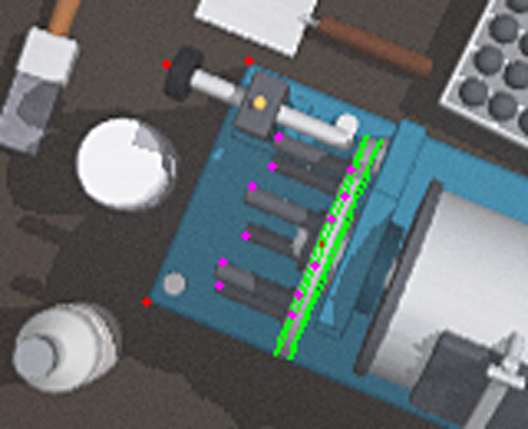

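Run:
```python
from h import *
T=json.load(open('T.json'));T[0]=472.2;T[1]=-1.3;json.dump(T,open('T.json','w'))
n=M2W([1,0,0])[0]-M2W([0,0,0])[0]
S=lambda u,v:(u/3.3+290-.35,v/3.3+110-.35)
for nm,uv,x in [('slot',S(192,197),-2),('pegA base',S(249,190),2),('pegB base',S(181,238),2),('pegC base',S(330,217),2),('tipA',S(251,236),58),('tipB',S(179,284),58),('tipC',S(334,268),58),('tipD',S(343,338),58),('tipE',S(271,379),58),('hub',S(260,276),18)]:
    p=W2M(onplane('side',uv,M2W([x,0,150])[0],n))[0];print(nm,p.round(1),'r',np.hypot(p[1],p[2]-150).round(1),'ang',np.degrees(np.arctan2(p[1],p[2]-150)).round(1))
print(M2W([[30,70,200],[45,60,200],[170,-75,150]]).round(1))
s=ctrl.get_state();
im,d=ctrl.snapshot('wrist');cv2.imwrite('pics/w0.png',im);print(cam('wrist')[2:])
```

```text
slot [ -2.  -47.1 197.8] r 67.1 ang -44.6
pegA base [  2.   -9.6 207.9] r 58.7 ang -9.4
pegB base [  2.  -52.6 167.1] r 55.3 ang -72.0
pegC base [  2.   46.6 190.4] r 61.7 ang 49.1
tipA [ 58.   -9.7 206.3] r 57.1 ang -9.8
tipB [ 58.  -53.1 166.4] r 55.6 ang -72.9
tipC [ 58.   45.4 185.7] r 57.8 ang 51.8
tipD [ 58.   58.2 130.8] r 61.3 ang 108.3
tipE [58.  14.2 92.7] r 59.0 ang 166.1
hub [ 18.    2.7 150.1] r 2.7 ang 88.9
[[419.3  53.5 200. ]
 [434.4  63.5 200. ]
 [607.3 126.3 150. ]]
(array([ 245.24303837, -525.58285405,  384.31913507]), array([[ 0.30278225, -0.91924403, -0.2516214 ],
       [-0.95305883, -0.2924074 , -0.07859245],
       [-0.00133032,  0.2636064 , -0.96462941]]))
```

View pics/w0.png

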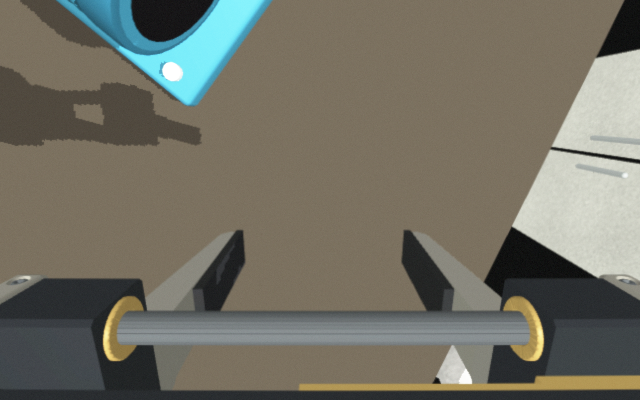

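Peg angles from the side view come to about 49° (mod 60), at radii of 55–62 mm against the 58 mm given. I'll push peg C (at +49°) with closed fingers from its +y side. First I raise the tool, turn it so that tool z = mill +x, and close the claw.

Request:
servo_tool(commands=[{"claw":1,"y":-16,"wy":-7},{"claw":1,"y":-16,"wy":-7},{"claw":1,"y":-16,"wy":-7},{"claw":1,"y":-16,"wy":-7},{"claw":1,"y":-16,"wy":-7},{"claw":1,"y":-16,"wy":-7},{"claw":1,"y":-10,"wy":-7}], grip_force=20)

```text
validation failed for argument at $.co...
```

Request:
servo_tool(commands=[{"claw":1.0,"x":0,"y":-16,"z":0,"wx":0,"wy":-7,"wz":0},{"claw":1.0,"x":0,"y":-16,"z":0,"wx":0,"wy":-7,"wz":0}], grip_force=20)

```text
clock: 0.32
position: [173.3, -545.1, 258.6]
tool_rot: [0.621, -0.615, 0.345, -0.341]
ft_force: [-0.2, -0.9, 0.2]
finger_gap: 80.4
```

Request:
servo_tool(commands=[{"claw":1.0,"x":0,"y":-16,"z":0,"wx":0,"wy":-7,"wz":0},{"claw":1.0,"x":0,"y":-16,"z":0,"wx":0,"wy":-7,"wz":0},{"claw":1.0,"x":0,"y":-16,"z":0,"wx":0,"wy":-7,"wz":0},{"claw":1.0,"x":0,"y":-16,"z":0,"wx":0,"wy":-7,"wz":0},{"claw":1.0,"x":0,"y":-10,"z":0,"wx":0,"wy":-7,"wz":0}])

```text
clock: 0.73
position: [173.3, -544.5, 333.9]
tool_rot: [0.699, -0.688, 0.138, -0.135]
ft_force: [0.3, -0.1, -0.9]
finger_gap: 47.2
```

```bash
cat >> h.py <<'E'
def st():
    s=ctrl.get_state();q=s['tool_rot'];M=R.from_quat([q[1],q[2],q[3],q[0]]).as_matrix()
    c,sn=np.cos(yaw()),np.sin(yaw());A=np.array([[c,-sn,0],[sn,c,0],[0,0,1]])
    want=A@np.array([[0,0,1],[-1,0,0],[0,-1,0.]])  # tool x=-my, y=down, z=mx
    rv=np.degrees(R.from_matrix(M.T@want).as_rotvec())
    print('t',round(s['clock'],2),'mill',W2M(s['position'])[0].round(1),'rotneed(tool)',rv.round(2),'F mill',(A.T@s['ft_force']).round(1),'gap',round(s['finger_gap'],1),'j',np.round(s['joint_pos'],2))
    return s,M,want
E
python3 -c "from h import *;st()"
```

```text
t 0.73 mill [-616.6   64.6  333.9] rotneed(tool) [-0.81  0.62 -0.43] F mill [ 0.  -0.3 -0.9] gap 47.2 j [-1.47  0.11  1.45  0.    1.6  -1.09]
```

Request:
servo_tool(commands=[{"claw":1.0,"x":-3,"y":0,"z":40,"wx":-0.8,"wy":0.6,"wz":-0.4},{"claw":1.0,"x":-3,"y":0,"z":40,"wx":0,"wy":0,"wz":0},{"claw":1.0,"x":-3,"y":0,"z":40,"wx":0,"wy":0,"wz":0},{"claw":1.0,"x":-3,"y":0,"z":40,"wx":0,"wy":0,"wz":0},{"claw":1.0,"x":-3,"y":0,"z":40,"wx":0,"wy":0,"wz":0},{"claw":1.0,"x":-3,"y":0,"z":40,"wx":0,"wy":0,"wz":0},{"claw":1.0,"x":-3,"y":0,"z":40,"wx":0,"wy":0,"wz":0},{"claw":1.0,"x":-3,"y":0,"z":40,"wx":0,"wy":0,"wz":0}])

```text
clock: 1.4
position: [273.3, -235.0, 330.1]
tool_rot: [0.694, -0.691, 0.143, -0.141]
ft_force: [1.0, -0.4, 1.3]
finger_gap: 0.5
```

```bash
python3 -c "from h import *;st()"
```

```text
t 1.4 mill [-292.6   92.6  330.1] rotneed(tool) [-0.21 -0.3  -0.19] F mill [-0.  -1.1  1.3] gap 0.5 j [-1.05 -0.49  1.97  0.    1.66 -0.65]
```

Request:
servo_tool(commands=[{"claw":1.0,"x":0,"y":0,"z":40,"wx":0,"wy":0,"wz":0},{"claw":1.0,"x":0,"y":0,"z":40,"wx":0,"wy":0,"wz":0},{"claw":1.0,"x":0,"y":0,"z":40,"wx":0,"wy":0,"wz":0},{"claw":1.0,"x":0,"y":0,"z":40,"wx":0,"wy":0,"wz":0},{"claw":1.0,"x":0,"y":0,"z":40,"wx":0,"wy":0,"wz":0},{"claw":1.0,"x":0,"y":0,"z":40,"wx":0,"wy":0,"wz":0},{"claw":1.0,"x":0,"y":0,"z":40,"wx":0,"wy":0,"wz":0},{"claw":1.0,"x":0,"y":0,"z":40,"wx":0,"wy":0,"wz":0},{"claw":1.0,"x":0,"y":0,"z":7,"wx":0,"wy":0,"wz":0}])

```text
clock: 2.15
position: [402.9, 85.3, 330.3]
tool_rot: [0.694, -0.691, 0.14, -0.142]
ft_force: [-0.3, 0.7, 0.0]
finger_gap: 0.3
```

Run:
```python
from h import *
st();p=ctrl.camera_params('wrist')
im,d=ctrl.snapshot('wrist');cv2.imwrite('pics/w1.png',im);cv2.imwrite('pics/w1o.png',ov('wrist',im,np.radians(49)))
```

```text
t 2.15 mill [ 52.9  97.5 330.3] rotneed(tool) [-0.29 -0.2   0.11] F mill [0.5 0.5 0. ] gap 0.3 j [-0.09 -0.34  1.87  0.    1.61  0.31]
```

View pics/w1o.png

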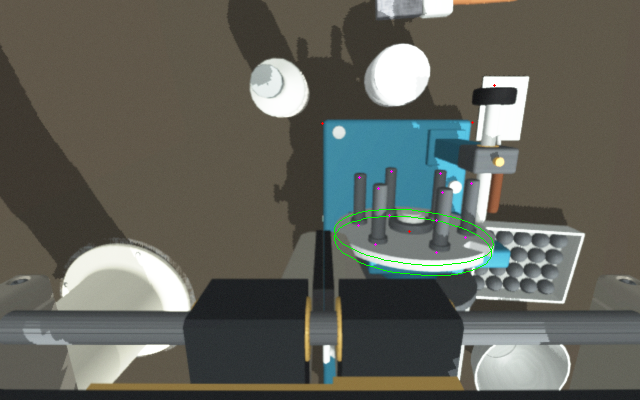

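The wrist view shows the disc face with its pegs at (360..470, 180). The overlay with a = 49° lands on the peg tips. I'll check it zoomed.

Run:
```python
import cv2
a=cv2.imread("pics/w1o.png")[70:280,310:530]; cv2.imwrite("pics/wz.png",cv2.resize(a,None,fx=2.8,fy=2.8,interpolation=cv2.INTER_CUBIC))
```

```text
(no output)
```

View pics/wz.png

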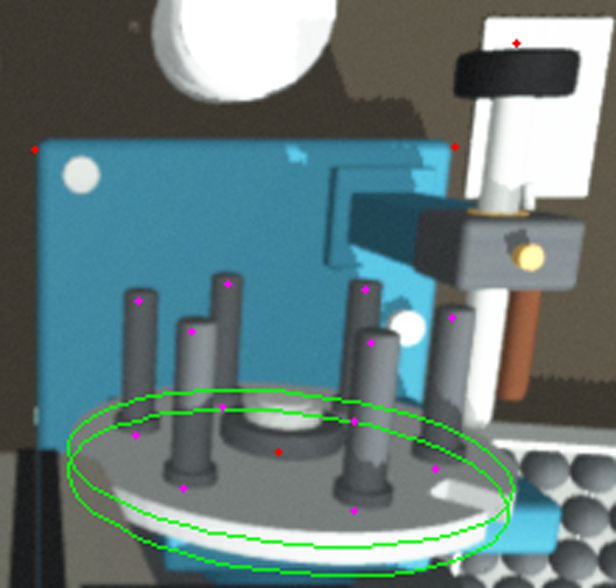

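Request:
servo_tool(commands=[{"claw":1.0,"x":8,"y":30,"z":-6,"wx":-0.3,"wy":-0.2,"wz":0},{"claw":1.0,"x":8,"y":30,"z":-6,"wx":0,"wy":0,"wz":0},{"claw":1.0,"x":0,"y":30,"z":0,"wx":0,"wy":0,"wz":0},{"claw":1.0,"x":0,"y":30,"z":0,"wx":0,"wy":0,"wz":0},{"claw":1.0,"x":0,"y":0,"z":0,"wx":0,"wy":0,"wz":0}])

```text
clock: 2.62
position: [413.8, 62.6, 208.1]
tool_rot: [-0.692, 0.695, -0.137, 0.142]
ft_force: [-1.5, 0.4, -0.4]
finger_gap: 0.5
```

Run:
```python
from h import *
T=json.load(open('T.json'));T[0]=473.6;T[1]=-1.9;json.dump(T,open('T.json','w'))
st()
```

```text
t 2.62 mill [ 36.2  80.1 208.1] rotneed(tool) [0.19 0.13 0.42] F mill [-0.2  1.6 -0.4] gap 0.5 j [-0.14 -0.25  2.04 -0.01  1.35  0.26]
```

Request:
servo_tool(commands=[{"claw":1.0,"x":0,"y":13,"z":2,"wx":0.2,"wy":0,"wz":0.4},{"claw":1.0,"x":4,"y":0,"z":0,"wx":0,"wy":0,"wz":0},{"claw":1.0,"x":4,"y":0,"z":0,"wx":0,"wy":0,"wz":0},{"claw":1.0,"x":4,"y":0,"z":0,"wx":0,"wy":0,"wz":0},{"claw":1.0,"x":4,"y":0,"z":0,"wx":0,"wy":0,"wz":0},{"claw":1.0,"x":0,"y":0,"z":0,"wx":0,"wy":0,"wz":0}])

```text
clock: 3.12
position: [427.9, 54.7, 200.1]
tool_rot: [0.693, -0.693, 0.144, -0.138]
ft_force: [-0.8, 0.0, -1.5]
finger_gap: 0.4
```

Run:
```python
from h import *
st()
im,d=ctrl.snapshot('wrist');cv2.imwrite('pics/w2.png',im)
```

```text
t 3.12 mill [ 34.5  64.1 200.1] rotneed(tool) [ 0.04 -0.18 -0.46] F mill [-0.3  0.8 -1.5] gap 0.4 j [-0.16 -0.2   2.01  0.    1.34  0.25]
```

View pics/w2.png

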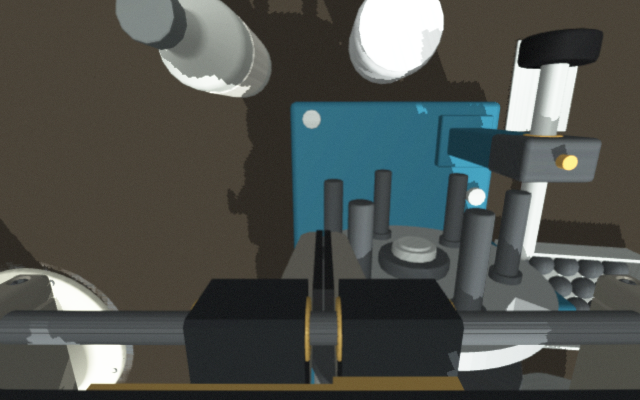

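The finger now stands close beside peg C (361,210). I'll continue pushing, a few mm per row.

Request:
servo_tool(commands=[{"claw":1.0,"x":4,"y":2,"z":0,"wx":0,"wy":-0.2,"wz":-0.4},{"claw":1.0,"x":4,"y":2,"z":0,"wx":0,"wy":0,"wz":0},{"claw":1.0,"x":4,"y":0,"z":0,"wx":0,"wy":0,"wz":0},{"claw":1.0,"x":4,"y":0,"z":0,"wx":0,"wy":0,"wz":0},{"claw":1.0,"x":0,"y":0,"z":0,"wx":0,"wy":0,"wz":0}])

```text
clock: 3.58
position: [428.8, 54.3, 202.1]
tool_rot: [0.695, -0.692, 0.154, -0.123]
ft_force: [0.5, -0.5, 0.3]
finger_gap: 0.6
```

Run:
```python
from h import *
st()
im,d=ctrl.snapshot('wrist');cv2.imwrite('pics/w3.png',im)
```

```text
t 3.58 mill [ 34.4  63.1 202.1] rotneed(tool) [ 0.28  0.26 -2.54] F mill [-0.3 -0.7  0.3] gap 0.6 j [-0.16 -0.17  1.98  0.01  1.37  0.23]
```

View pics/w3.png

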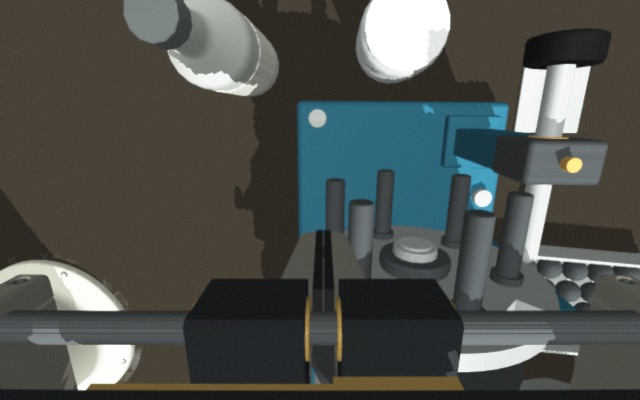

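Contact has been made: 4 mm steps are soaked up by compliance (the tool tilted 2.5° and the TCP did not advance). I'll take bigger steps and correct the tilt.

Request:
servo_tool(commands=[{"claw":1.0,"x":8,"y":3,"z":0,"wx":0.2,"wy":0.2,"wz":-3},{"claw":1.0,"x":10,"y":1,"z":0,"wx":0,"wy":0,"wz":-2}])

```text
clock: 3.8
position: [429.5, 54.2, 201.3]
tool_rot: [-0.692, 0.695, -0.141, 0.137]
ft_force: [-52.9, 16.4, 38.7]
finger_gap: 0.7
```

Run:
```python
from h import *
st()
```

```text
t 3.8 mill [ 34.6  62.4 201.3] rotneed(tool) [ 0.28  0.17 -0.28] F mill [-5.5 55.1 38.7] gap 0.7 j [-0.15 -0.19  2.01 -0.    1.34  0.24]
```

The 39 N upward force means the fingertip corner is bearing on the upper side of the peg. I'll back off, go lower, then push along the arc (-y and rising).

Request:
servo_tool(commands=[{"claw":1.0,"x":-6,"y":0,"z":0,"wx":0,"wy":0,"wz":0},{"claw":1.0,"x":-4,"y":8,"z":0,"wx":0,"wy":0,"wz":0},{"claw":1.0,"x":0,"y":11,"z":0,"wx":0,"wy":0,"wz":0},{"claw":1.0,"x":0,"y":0,"z":0,"wx":0,"wy":0,"wz":0}])

```text
clock: 4.13
position: [421.7, 58.4, 185.8]
tool_rot: [-0.692, 0.695, -0.137, 0.139]
ft_force: [-0.9, -0.6, 0.1]
finger_gap: 0.6
```

Run:
```python
from h import *
st()
```

```text
t 4.13 mill [ 35.4  71.3 185.8] rotneed(tool) [0.19 0.29 0.18] F mill [-0.9  0.6  0.1] gap 0.6 j [-0.14 -0.21  2.05 -0.    1.3   0.25]
```

Request:
servo_tool(commands=[{"claw":1.0,"x":4,"y":-1,"z":0,"wx":0.2,"wy":0.2,"wz":0},{"claw":1.0,"x":5,"y":-5,"z":0,"wx":0,"wy":0,"wz":0},{"claw":1.0,"x":5,"y":-5,"z":0,"wx":0,"wy":0,"wz":0}])

```text
clock: 4.38
position: [432.5, 53.4, 194.0]
tool_rot: [0.694, -0.693, 0.142, -0.137]
ft_force: [-4.4, 4.3, -2.8]
finger_gap: 0.3
```

Run:
```python
from h import *
st()
im,d=ctrl.snapshot('wrist');cv2.imwrite('pics/w4.png',im)
```

```text
t 4.38 mill [ 35.   59.3 194. ] rotneed(tool) [ 0.02  0.04 -0.38] F mill [ 2.3  5.8 -2.8] gap 0.3 j [-0.16 -0.18  2.01  0.    1.32  0.24]
```

View pics/w4.png

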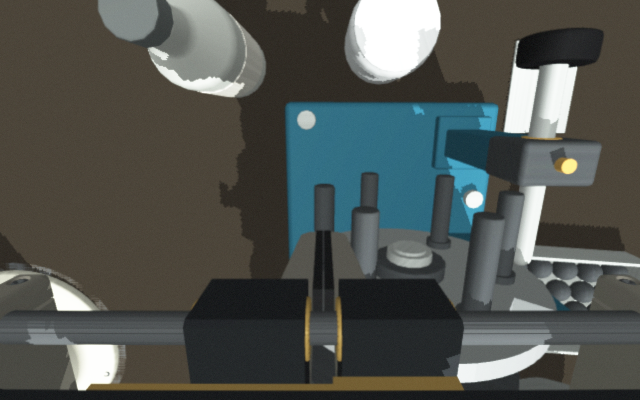

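The disc is turning: peg C is now against the finger at (365,215), with 6 N of force. I'll continue along the arc.

Request:
servo_tool(commands=[{"claw":1.0,"x":5,"y":-3,"z":0,"wx":0,"wy":0,"wz":-0.5},{"claw":1.0,"x":5,"y":-2,"z":0,"wx":0,"wy":0,"wz":-0.5},{"claw":1.0,"x":5,"y":-2,"z":0,"wx":0,"wy":0,"wz":-0.5}])

```text
clock: 4.68
position: [441.9, 49.5, 201.5]
tool_rot: [-0.693, 0.693, -0.14, 0.14]
ft_force: [-10.6, 4.0, 6.8]
finger_gap: 0.2
```

Run:
```python
from h import *
st()
im,d=ctrl.snapshot('wrist');cv2.imwrite('pics/w5.png',im)
a=ov('wrist',im,np.radians(30))[70:300,260:600]; cv2.imwrite("pics/w5o.png",cv2.resize(a,None,fx=2.3,fy=2.3,interpolation=cv2.INTER_CUBIC))
```

```text
t 4.68 mill [ 35.1  49.2 201.5] rotneed(tool) [ 0.05  0.   -0.04] F mill [-0.5 11.3  6.8] gap 0.2 j [-0.16 -0.17  1.98 -0.    1.33  0.24]
```

View pics/w5o.png

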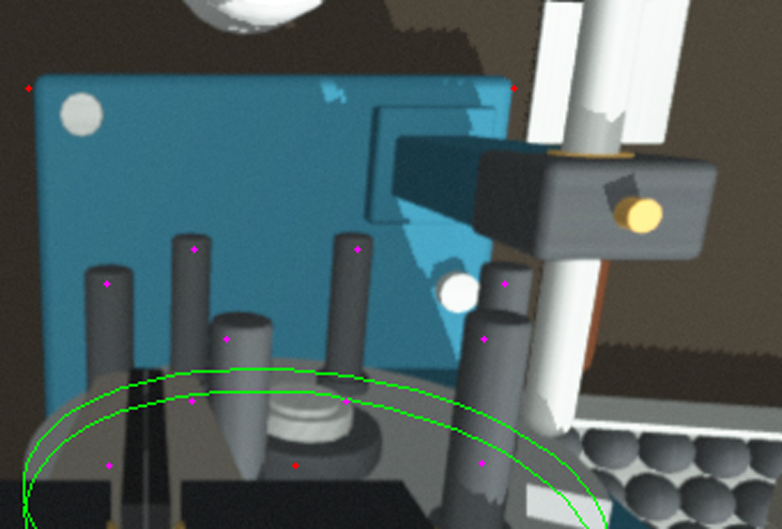

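a is about 27° now (from the peg tips against the overlay). I'll go on.

Request:
servo_tool(commands=[{"claw":1.0,"x":5,"y":-2,"z":0,"wx":0,"wy":0,"wz":-0.3},{"claw":1.0,"x":5,"y":-2,"z":0,"wx":0,"wy":0,"wz":-0.3},{"claw":1.0,"x":5,"y":-1,"z":0,"wx":0,"wy":0,"wz":-0.3},{"claw":1.0,"x":4,"y":0,"z":0,"wx":0,"wy":0,"wz":-0.3}])

```text
clock: 5.07
position: [457.2, 43.1, 208.9]
tool_rot: [-0.692, 0.694, -0.138, 0.142]
ft_force: [-8.5, 4.3, 8.0]
finger_gap: 0.2
```

Run:
```python
from h import *
st()
im,d=ctrl.snapshot('wrist');cv2.imwrite('pics/w6.png',im)
a=ov('wrist',im,np.radians(10))[70:300,260:600]; cv2.imwrite("pics/w6o.png",cv2.resize(a,None,fx=2.3,fy=2.3,interpolation=cv2.INTER_CUBIC))
```

```text
t 5.07 mill [ 35.1  32.6 208.9] rotneed(tool) [0.1  0.   0.43] F mill [0.6 9.5 8. ] gap 0.2 j [-0.17 -0.14  1.94 -0.    1.33  0.23]
```

View pics/w6o.png

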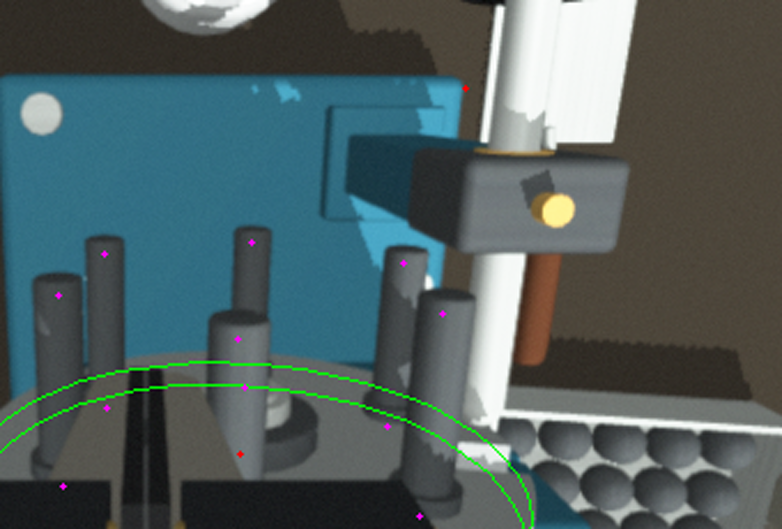

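a is about 10°; TCP y minus peg y is about 22.7, so the target TCP y is about 22.5.

Request:
servo_tool(commands=[{"claw":1.0,"x":4,"y":1,"z":0,"wx":0,"wy":0,"wz":0},{"claw":1.0,"x":4,"y":1,"z":0,"wx":0,"wy":0,"wz":0}])

```text
clock: 5.28
position: [465.3, 39.8, 209.7]
tool_rot: [-0.692, 0.694, -0.138, 0.142]
ft_force: [-6.2, 1.7, 7.8]
finger_gap: 0.5
```

Run:
```python
from h import *
st()
im,d=ctrl.snapshot('wrist');cv2.imwrite('pics/w7.png',im)
a=ov('wrist',im,np.radians(0))[70:300,260:600]; cv2.imwrite("pics/w7o.png",cv2.resize(a,None,fx=2.3,fy=2.3,interpolation=cv2.INTER_CUBIC))
```

```text
t 5.28 mill [ 35.3  23.8 209.7] rotneed(tool) [ 0.08 -0.01  0.37] F mill [-0.9  6.4  7.8] gap 0.5 j [-0.17 -0.11  1.92 -0.    1.33  0.23]
```

View pics/w7o.png

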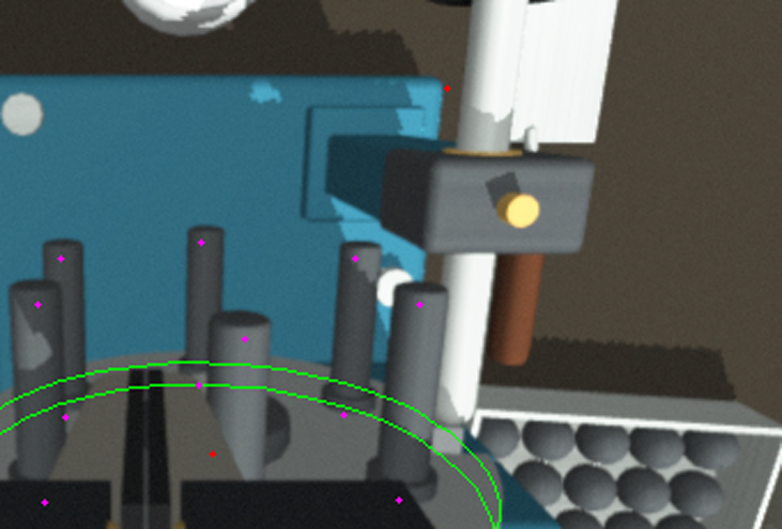

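Peg C is within about 1° of the top and the slot (448,437) sits in front of the bar's nose. I'll retreat straight up and check from above.

Request:
servo_tool(commands=[{"claw":1.0,"x":0,"y":0,"z":0,"wx":0,"wy":0,"wz":0},{"claw":1.0,"x":-2,"y":0,"z":0,"wx":0,"wy":0,"wz":0},{"claw":1.0,"x":-1,"y":-10,"z":0,"wx":0,"wy":0,"wz":0},{"claw":1.0,"x":0,"y":-30,"z":0,"wx":0,"wy":0,"wz":0},{"claw":1.0,"x":0,"y":-30,"z":0,"wx":0,"wy":0,"wz":0},{"claw":1.0,"x":0,"y":-20,"z":0,"wx":0,"wy":0,"wz":0},{"claw":1.0,"x":0,"y":0,"z":0,"wx":0,"wy":0,"wz":0}])

```text
clock: 5.92
position: [464.6, 39.1, 305.5]
tool_rot: [-0.691, 0.695, -0.136, 0.145]
ft_force: [0.3, 0.6, 0.6]
finger_gap: 0.4
```

Run:
```python
from h import *
st()
im,d=ctrl.snapshot('wrist');cv2.imwrite('pics/w8.png',im)
a=ov('wrist',im,np.radians(0))[50:300,230:570]; cv2.imwrite("pics/w8o.png",cv2.resize(a,None,fx=2.3,fy=2.3,interpolation=cv2.INTER_CUBIC))
```

```text
t 5.92 mill [ 34.2  24.2 305.5] rotneed(tool) [ 0.12 -0.14  0.77] F mill [ 0.7 -0.1  0.6] gap 0.4 j [-0.17 -0.18  1.79 -0.01  1.52  0.23]
```

View pics/w8o.png

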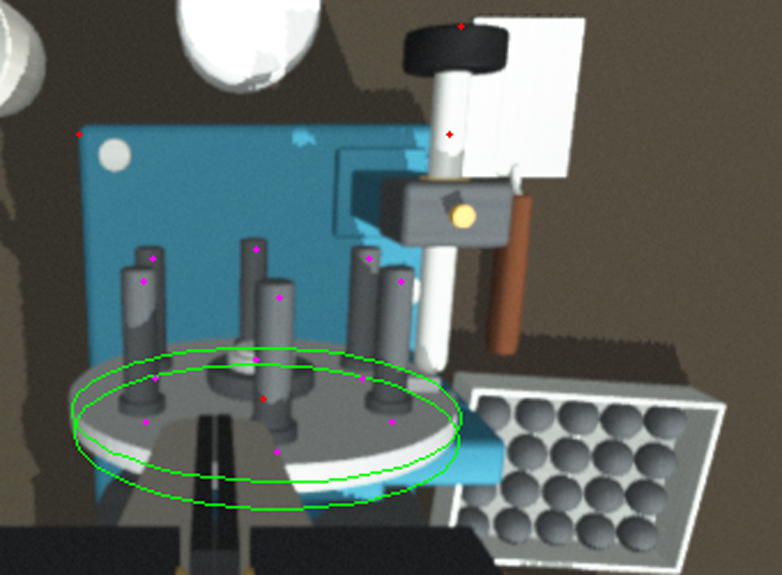

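The overlay at a = 0 matches the left/right peg pairs, with equal heights on both sides, so the slot is lined up. Next I go out in front of the knob.

Request:
servo_tool(commands=[{"claw":1.0,"x":20,"y":0,"z":30,"wx":0,"wy":0,"wz":0.7},{"claw":1.0,"x":20,"y":0,"z":30,"wx":0,"wy":0,"wz":0},{"claw":1.0,"x":20,"y":0,"z":30,"wx":0,"wy":0,"wz":0},{"claw":1.0,"x":20,"y":0,"z":30,"wx":0,"wy":0,"wz":0},{"claw":1.0,"x":15,"y":0,"z":25,"wx":0,"wy":0,"wz":0},{"claw":1.0,"x":0,"y":0,"z":0,"wx":0,"wy":0,"wz":0},{"claw":1.0,"x":0,"y":0,"z":0,"wx":0,"wy":0,"wz":0}])

```text
clock: 6.55
position: [610.4, 138.4, 290.9]
tool_rot: [-0.69, 0.695, -0.146, 0.138]
ft_force: [-0.1, -0.8, 1.2]
finger_gap: 0.4
```

```bash
python3 -c "from h import *;st()"
```

```text
t 6.55 mill [182.4 -71.6 290.9] rotneed(tool) [ 0.53 -0.35 -0.51] F mill [-0.8 -0.2  1.2] gap 0.4 j [ 0.03  0.27  1.35 -0.    1.53  0.44]
```

Request:
servo_tool(commands=[{"claw":1.0,"x":4,"y":30,"z":5,"wx":0.5,"wy":-0.3,"wz":-0.5},{"claw":1.0,"x":0,"y":35,"z":0,"wx":0,"wy":0,"wz":0},{"claw":1.0,"x":0,"y":35,"z":0,"wx":0,"wy":0,"wz":0},{"claw":1.0,"x":0,"y":30,"z":0,"wx":0,"wy":0,"wz":0},{"claw":1.0,"x":0,"y":0,"z":0,"wx":0,"wy":0,"wz":0},{"claw":1.0,"x":0,"y":0,"z":0,"wx":0,"wy":0,"wz":0}])

```text
clock: 7.05
position: [612.4, 137.6, 155.8]
tool_rot: [-0.692, 0.694, -0.14, 0.142]
ft_force: [0.1, 0.3, 1.5]
finger_gap: 0.3
```

Run:
```python
from h import *
st()
for n in('side',):
    im,d=ctrl.snapshot(n);cv2.imwrite('pics/s9.png',cv2.resize(im[100:300,240:480],None,fx=3,fy=3,interpolation=cv2.INTER_CUBIC))
```

```text
t 7.05 mill [182.5 -73.7 155.8] rotneed(tool) [ 0.09 -0.15  0.11] F mill [0.4 0.1 1.5] gap 0.3 j [ 0.03  0.35  1.52 -0.    1.27  0.43]
```

View pics/s9.png

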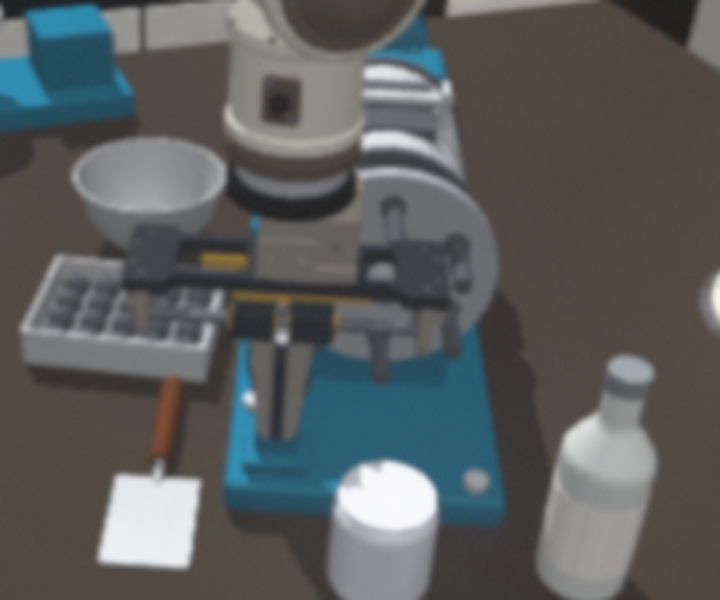

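The fingers stand in front of the knob (275,400) and the tin and bottle are clear. I push towards mill -x.

Request:
servo_tool(commands=[{"claw":1.0,"x":0,"y":2,"z":-6,"wx":0,"wy":0,"wz":0},{"claw":1.0,"x":0,"y":2,"z":-5,"wx":0,"wy":0,"wz":0},{"claw":1.0,"x":0,"y":0,"z":-4,"wx":0,"wy":0,"wz":0},{"claw":1.0,"x":0,"y":0,"z":-4,"wx":0,"wy":0,"wz":0},{"claw":1.0,"x":0,"y":0,"z":-4,"wx":0,"wy":0,"wz":0}])

```text
clock: 7.52
position: [606.3, 114.6, 160.2]
tool_rot: [0.693, -0.692, 0.136, -0.146]
ft_force: [-0.0, 3.4, -1.9]
finger_gap: 0.7
```

```bash
python3 -c "from h import *;st()"
```

```text
t 7.52 mill [158.9 -77.1 160.2] rotneed(tool) [-0.24 -0.16  0.77] F mill [ 3.1  1.4 -1.9] gap 0.7 j [-0.01  0.32  1.56 -0.    1.26  0.39]
```

Request:
servo_tool(commands=[{"claw":1.0,"x":-1,"y":4,"z":-4,"wx":-0.2,"wy":-0.1,"wz":0.7},{"claw":1.0,"x":-1,"y":2,"z":-4,"wx":0,"wy":0,"wz":0},{"claw":1.0,"x":0,"y":0,"z":-4,"wx":0,"wy":0,"wz":0}])

```text
clock: 7.77
position: [601.7, 104.2, 157.1]
tool_rot: [0.694, -0.692, 0.138, -0.143]
ft_force: [0.2, 2.4, -1.7]
finger_gap: 0.9
```

```bash
python3 -c "from h import *;st()"
```

```text
t 7.77 mill [147.5 -76.9 157.1] rotneed(tool) [-0.31 -0.06  0.34] F mill [ 2.3  0.7 -1.7] gap 0.9 j [-0.03  0.31  1.57  0.    1.25  0.37]
```

Request:
servo_tool(commands=[{"claw":1.0,"x":0,"y":2,"z":-4,"wx":-0.2,"wy":-0.1,"wz":0.3},{"claw":1.0,"x":0,"y":2,"z":-4,"wx":0,"wy":0,"wz":0}])

```text
clock: 7.93
position: [599.0, 96.5, 153.8]
tool_rot: [0.694, -0.692, 0.139, -0.14]
ft_force: [0.7, 2.5, 2.3]
finger_gap: 0.4
```

```bash
python3 -c "from h import *;st()"
```

```text
t 7.93 mill [139.4 -77.3 153.8] rotneed(tool) [-0.17  0.07  0.1 ] F mill [2.6 0.3 2.3] gap 0.4 j [-0.04  0.3   1.58  0.    1.25  0.36]
```

The bar is past the disc's face at only 2.6 N, so it is in the slot. I'll continue.

Request:
servo_tool(commands=[{"claw":1.0,"x":-1,"y":0,"z":-4,"wx":0,"wy":0,"wz":0},{"claw":1.0,"x":0,"y":0,"z":-4,"wx":0,"wy":0,"wz":0},{"claw":1.0,"x":0,"y":0,"z":-4,"wx":0,"wy":0,"wz":0},{"claw":1.0,"x":0,"y":0,"z":-4,"wx":0,"wy":0,"wz":0}])

```text
clock: 8.27
position: [591.5, 80.6, 153.3]
tool_rot: [0.694, -0.692, 0.139, -0.141]
ft_force: [1.3, 2.1, 1.7]
finger_gap: 0.3
```

```bash
python3 -c "from h import *;st()"
```

```text
t 8.27 mill [121.8 -76.6 153.3] rotneed(tool) [-0.18  0.08  0.13] F mill [ 2.4 -0.4  1.7] gap 0.3 j [-0.07  0.28  1.61  0.    1.24  0.33]
```

Request:
servo_tool(commands=[{"claw":1.0,"x":0,"y":0,"z":-3,"wx":0,"wy":0,"wz":0},{"claw":1.0,"x":0,"y":0,"z":-3,"wx":0,"wy":0,"wz":0},{"claw":1.0,"x":0,"y":0,"z":-3,"wx":0,"wy":0,"wz":0}])

```text
clock: 8.52
position: [591.3, 80.1, 153.7]
tool_rot: [0.701, -0.685, 0.136, -0.144]
ft_force: [8.3, 12.9, -2.4]
finger_gap: 0.3
```

```bash
python3 -c "from h import *;st()"
```

```text
t 8.52 mill [121.3 -76.6 153.7] rotneed(tool) [-1.45 -0.02  0.35] F mill [15.1 -2.7 -2.4] gap 0.3 j [-0.08  0.27  1.63  0.02  1.23  0.31]
```

The push stopped with 15 N at TCP x = 121. I need to check whether that is the home stop.

Run:
```python
from h import *
im,d=ctrl.snapshot('wrist');cv2.imwrite('pics/w10.png',im)
im,d=ctrl.snapshot('top');cv2.imwrite('pics/t10.png',cv2.resize(im[160:300,210:370],None,fx=4.5,fy=4.2,interpolation=cv2.INTER_CUBIC))
```

```text
(no output)
```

View pics/w10.png

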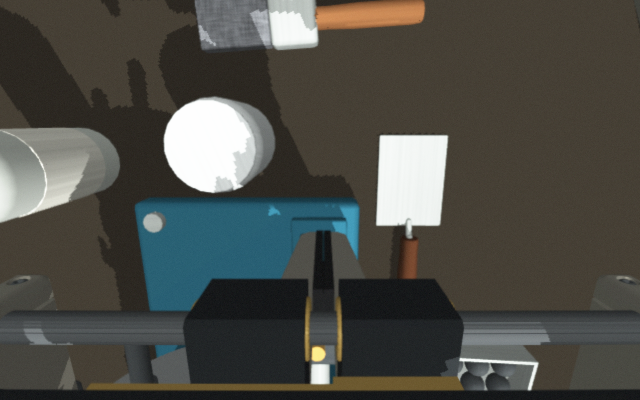

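View pics/t10.png

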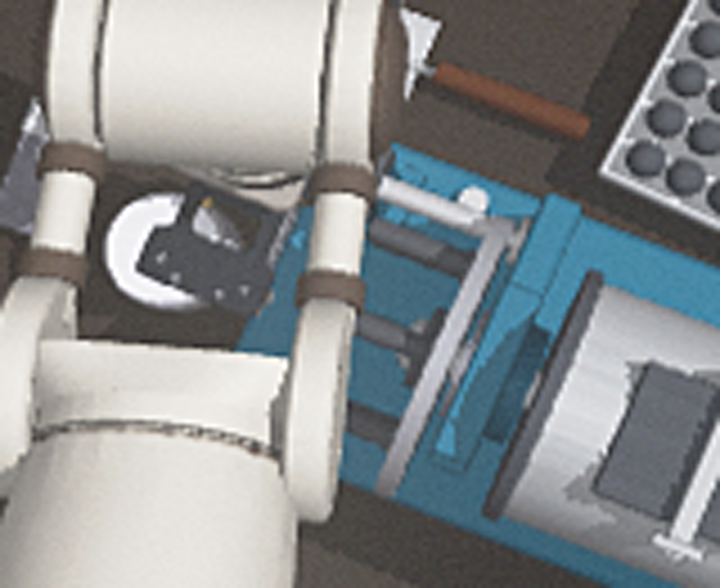

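The bar runs into the disc's slot (480,220), but the knob is hidden. I'll back off and up to look.

Request:
servo_tool(commands=[{"claw":1.0,"x":0,"y":0,"z":8,"wx":-1.4,"wy":0,"wz":0.3},{"claw":1.0,"x":0,"y":0,"z":20,"wx":0,"wy":0,"wz":0},{"claw":1.0,"x":0,"y":-35,"z":0,"wx":0,"wy":0,"wz":0},{"claw":1.0,"x":0,"y":-35,"z":0,"wx":0,"wy":0,"wz":0},{"claw":1.0,"x":0,"y":-35,"z":-30,"wx":0,"wy":0,"wz":0},{"claw":1.0,"x":-20,"y":-35,"z":-35,"wx":0,"wy":0,"wz":0},{"claw":1.0,"x":-20,"y":0,"z":-35,"wx":0,"wy":0,"wz":0},{"claw":1.0,"x":-20,"y":0,"z":-20,"wx":0,"wy":0,"wz":0},{"claw":1.0,"x":0,"y":0,"z":0,"wx":0,"wy":0,"wz":0}])

```text
clock: 9.37
position: [499.4, 19.3, 283.7]
tool_rot: [-0.688, 0.699, -0.146, 0.133]
ft_force: [-0.2, -0.2, 0.5]
finger_gap: 0.8
```

Run:
```python
from h import *
st()
im,d=ctrl.snapshot('wrist');cv2.imwrite('pics/w11.png',im)
K=M2W([[106,-75,150],[90,-75,150]])
o=ov('wrist',im,0)
for p in K: cv2.circle(o,tuple(proj('wrist',p).round().astype(int)),1,(0,255,255),-1)
cv2.imwrite('pics/w11o.png',cv2.resize(o[50:300,230:570],None,fx=2.3,fy=2.3,interpolation=cv2.INTER_CUBIC))
```

```text
t 9.37 mill [ 29.5 -15.6 283.7] rotneed(tool) [ 1.1   0.1  -0.87] F mill [-0.3  0.1  0.5] gap 0.8 j [-0.19 -0.05  1.71 -0.02  1.5   0.2 ]
```

View pics/w11o.png

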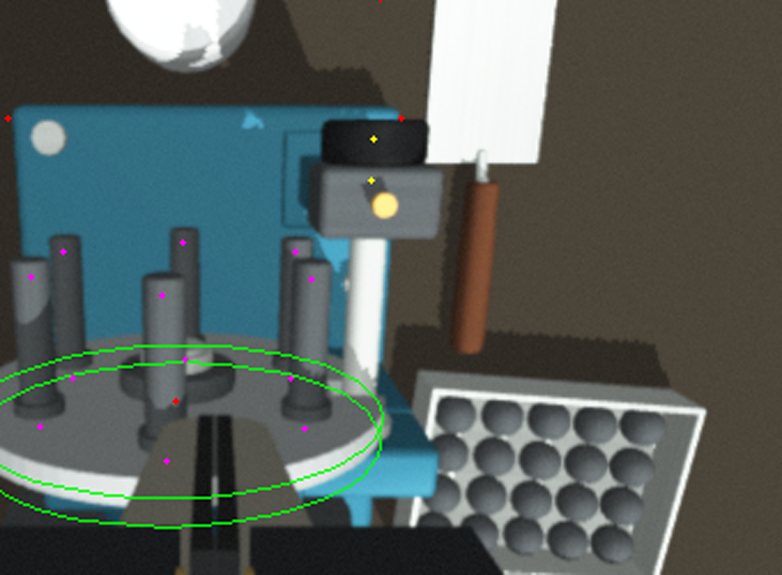

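The knob (375,143) sits flush on the guide block (375,200) and the bar goes into the slot. One zoomed check, plus the bystanders from the top.

Run:
```python
from h import *
im=cv2.imread('pics/w11.png')[90:240,360:440];a=cv2.resize(im,None,fx=4,fy=4,interpolation=cv2.INTER_CUBIC)
s,_=ctrl.snapshot('side');b=cv2.resize(s[180:280,290:380],None,fx=5,fy=6,interpolation=cv2.INTER_CUBIC)
cv2.imwrite('pics/z12.png',np.hstack([cv2.resize(a,(300,600)),cv2.resize(b,(490,600))]))
t,_=ctrl.snapshot('top');cv2.imwrite('pics/t12.png',t)
t0=cv2.imread('pics/top0.png')
for nm,(x,y,w,h) in dict(brush=(205,145,40,75),tin=(228,200,40,40),bottle=(208,255,40,38),spat=(265,150,40,38),tray=(350,150,62,72),bowl=(408,175,62,62)).items():
    r=cv2.matchTemplate(t[y-8:y+h+8,x-8:x+w+8],t0[y:y+h,x:x+w],cv2.TM_CCOEFF_NORMED);_,v,_,l=cv2.minMaxLoc(r);print(nm,round(v,3),l[0]-8,l[1]-8)
```

```text
brush 0.814 0 0
tin 0.357 -1 8
bottle 0.557 3 -8
spat 0.872 0 0
tray 0.997 0 0
bowl 0.998 0 0
```

View pics/z12.png

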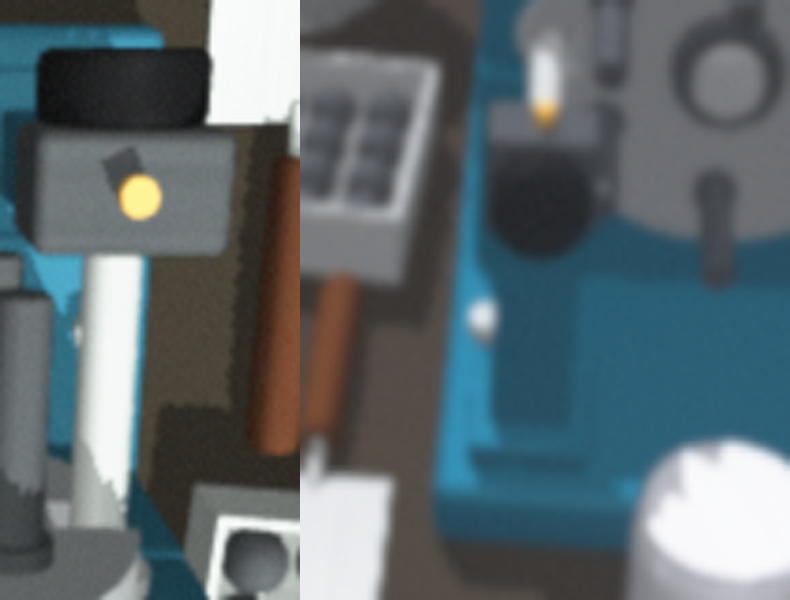

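Request:
servo_tool(commands=[{"claw":1.0,"x":0,"y":-30,"z":-20,"wx":0,"wy":0,"wz":0},{"claw":1.0,"x":0,"y":-30,"z":-30,"wx":0,"wy":0,"wz":0},{"claw":1.0,"x":0,"y":-10,"z":-30,"wx":0,"wy":0,"wz":0},{"claw":1.0,"x":0,"y":0,"z":-30,"wx":0,"wy":0,"wz":0},{"claw":1.0,"x":0,"y":0,"z":0,"wx":0,"wy":0,"wz":0},{"claw":1.0,"x":0,"y":0,"z":0,"wx":0,"wy":0,"wz":0},{"claw":1.0,"x":0,"y":0,"z":0,"wx":0,"wy":0,"wz":0}])

```text
clock: 10.1
position: [464.1, -81.5, 352.0]
tool_rot: [-0.689, 0.699, -0.147, 0.126]
ft_force: [-0.0, -0.1, -0.0]
finger_gap: 0.3
```

Run:
```python
from h import *
st()
t,_=ctrl.snapshot('top');cv2.imwrite('pics/t13.png',t)
```

```text
t 10.1 mill [-77.1 -22.1 352. ] rotneed(tool) [ 1.16  0.61 -1.55] F mill [-0.1 -0.  -0. ] gap 0.3 j [-0.42 -0.14  1.67 -0.02  1.65 -0.03]
```

View pics/t13.png

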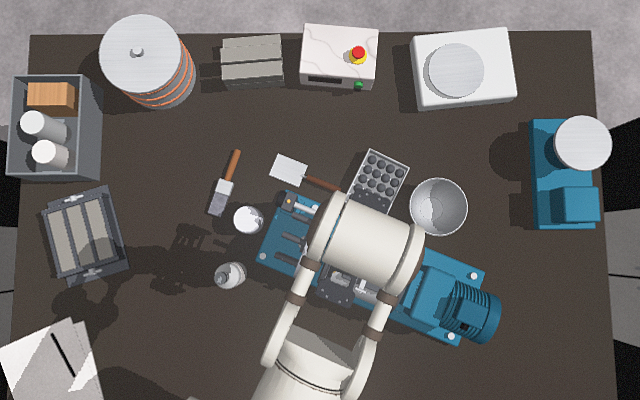

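The tin (247,219), bottle (230,275), brush, spatula, tray and bowl are all at their starting pixels. The knob is on the block at (285,200), the arm is clear and it reads zero force. I'm handing in.

```bash
python3 -c "
from cell import ctrl
print(ctrl.hand_in())"
```

```text
the job is handed in; nothing more can be done
None
```

The drum is locked hatch-up and the job is handed in. I turned the disc from about 49° to about 0° by one peg with closed fingers. I then pushed the knob in at 2–3 N until it stopped at the guide block with 15 N, and moved the arm clear at about 10 s.

**Last checks:**
- The wrist view shows the knob flush on the guide block and the bar through the slot. With the disc at 0° the pegs match the expected positions.
- In the final top view all the bystanders are in their starting places, and the force on the tool reads zero.

**What went wrong or disagreed:**
- **First push on the peg:** the fingertip was too high and bore on the top of the peg, reading 55 N sideways and 39 N upward. I backed off, went lower and pushed along the arc.
- **Knob stop:** it came at TCP x = 121 mm, 5 mm short of the 116 mm I expected. The pose estimate was already a few mm off, and the images showed no gap, so I took it as home.
- **Automatic image match:** it failed for the tin and the bottle, and I put that down to the arm and its shadows. I checked those two by eye only.

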